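Ring for Grandma and hold the magnifier over the TV remote

ROBOT

A 6-joint arm with a two-finger parallel gripper is mounted at the origin on the work surface. World frame = base frame: x ahead of the robot, y to its left, z up, the work surface at z = 0. Lengths are in m, angles in degrees, forces in N, time in s.
With the tool pointing down it reaches from about 0.4 to 0.825 m from the base axis. Payload 7 kg.
Tool frame: the origin (TCP) lies between the finger pads, 19 mm behind the fingertips; this is the grasp point; z points along the fingers, y is the line along which they close (so a half turn about z gives the same grasp; the last joint's range is limited). The gripper opens to 88 mm and grips with 3 to 60 N. Pads are 19 mm wide; open, the fingers measure 130 mm over their backs; the gripper's body (78 mm by 193 mm) begins 47 mm behind the grasp point.
Start: joints at [92.71, 20.546, 0.682, 0, -70.136, -16.507], TCP at [0.161, 0.655, 0.245] pointing down, gripper open.
Joint ranges: [-176.03, 176.03], [-82.01, 121.73], [-58.28, 71.71], [-173.87, 95.51], [-174.79, -0.11], [-173.66, 173.66]. Speed limits (degrees/s): [136.94, 136.94, 172.46, 180, 180, 180].

INTERFACE

Orientations are given as [roll, pitch, yaw] about the fixed x, y, z axes, in that order (R = Rz(yaw) Ry(pitch) Rx(roll)).
In Python, from plant import ctrl gives the robot as it stands.
- The arm moves only by the tool apply_moves, never from a script. Its argument "deltas" is a list of rows, each an object with "fingers": the finger opening in mm, from 0 to 87.6; "delta_pos": the shift along the tool's x, y, z in mm, a list of three; "angular": the turn, a rotation vector about the tool's x, y, z in degrees, a list of three. A call has 1 to 10 rows; each row is the pose to reach, as a shift and turn from the pose commanded when the call began, along the tool's axes at that moment; what a row does not reach only later rows make up. A row lasts 1/10 s, in which the tool goes at most 50 mm and 8.59 degrees, less where a joint would pass 70% of its speed; a pose out of reach is approached as far as the arm can. A call with a gripper value outside its range is refused whole. The fingers move at their own pace and stop on an object; the grip force is fixed at half the most. Time passes only in rows, so rows that repeat a pose let the fingers close. It gives the time, the measured TCP pose, the force, the opening and the grip force at its end, in the units of the state.
- ctrl.get_obs(): the state, without advancing time (a new reading comes with each control period).
- ctrl.snapshot(name): name is "side" or "top"; returns the picture (400x640x3 uint8, red, green, blue); there is no depth.
- ctrl.camera_params(name): a dict with "fx", "fy", "cx", "cy" (pixels), "cam_to_world" (4x4, takes a point from camera to world coordinates). Camera axes: x right, y up, looking along -z (the intrinsics and any distortion apply to the point x, -y, -z); pixel columns grow to the right and rows downward; lengths in m; the calibration is good to about 2 mm. A picture is of the moment at which its call begins. camera_params takes no time and is no camera call.
- ctrl.close_job(): hands the job in; it is judged then, once.
The state is a dict: "clock": time; "joint_pos": joint angles; "qvel": joint speeds; "tau": joint torques, N m; "tool_pos": TCP position; "orientation": TCP orientation; "force": force on the tool from outside, world axes, zero at the start; "moment": the same for the moment, N m; "opening": finger opening in m; "gripper_force": force on a finger pad.
Only numpy, scipy, OpenCV 4.12 (cv2) and the standard library are available. Lean on these libraries where they do the work, as an engineer would, in place of code of your own. Each camera call takes 0.05 s, during which the arm holds its last target. There are 200 camera calls.

TASK

Ring the desk bell to call Grandma, pushing its plunger all the way down and letting it spring back; then pick the magnifier out of the tray by its handle, carry it over the things in between and hold it above the TV remote so that she can read the number keys. The lens should be level, squared up with the remote and centred over the block of number keys, about 2 cm above them; finish there, still holding it steady, touching nothing with it. Do not touch the TV remote at any time, do not bump the bell or the other things standing about with the magnifier, and leave the bell, the air-conditioner remote and everything else where they are.

Things in the scene. Friction and masses are not known exactly. Their poses are not given: they have to be found in the camera images.
- magnifier: rectangular hand magnifier lying flat in the tray; loose, 60 to 110 g. Black frame 110 x 68 mm, 9 mm thick, clear lens 100 x 58 mm. Origin: lens centre on the frame's underside; z up, x lengthwise, handle to -x: chrome neck x = -54 to -68 mm, then flat-sided black handle 20 mm wide (y), 15 mm thick (z 0 to 15), x = -67 to -163 mm. Centre of mass about 40 mm from lens centre towards the handle
- handle_grip (a point): good place to grip the magnifier: middle of the handle's thickness, 92 mm from the lens centre (at x = -92, z = 7.5 mm in the magnifier's frame, same axes)
- tv_remote: black television remote lying face up, 185 x 46 x 19 mm, 21 mm over the keys; loose. Origin: centre of its underside; x along its length, z up. Number keys, four rows of three small round ones, at x = 22 to 74 mm, round navigation pad at the middle, rocker keys towards -x. Longer and slimmer than the air-conditioner remote, which has a display window
- number_pad (a point): centre of the block of number keys of the TV remote (48 mm from its middle towards +x), at the height of the key tops, 21 mm over the cabinet top; axes as the remote's. The block is 52 x 38 mm
- desk_bell: chrome desk bell: black base 84 mm across, steel dome 78 mm across with its top at 52 mm; loose, 0.24 kg, stands by itself on the cabinet top. Origin: centre of its underside, z up
- bell_top (a point): centre of the top of the bell's plunger, a chrome knob 16 mm across on top of the dome, 67.5 mm over the cabinet top when up; it moves down with the plunger
- bell_plunger (a joint): travel of the bell's plunger in m: 0 up, 0.006 fully down; a spring pushes it back up (about 1.5 N at the start of the stroke, 5 N at the end)
- tray: marble-look ceramic tray with a low rim, 290 x 190 mm outside, walls 7 mm thick and 20 mm high, inner floor 7 mm over the cabinet top; fixed. Origin: centre of its underside, x along its length
- candy_jar: clear glass jar full of sweets with a metal screw-top lid, 100 mm across and 141 mm high; loose, bystander and tall obstacle. Origin: centre of its underside
- key_holder: round green silicone key dish with three keys in it, 94 mm across, 24 mm high; loose, bystander. Origin: centre of its underside
- ac_remote: white air-conditioner remote with a display window, 140 x 50 x 20 mm, 22 mm over the keys; loose, bystander. Origin: centre of its underside, x along its length
- pot_plant: small succulent in a terracotta pot, 76 mm across the pot, about 90 mm across the leaves, 117 mm high; loose, bystander. Origin: centre of its underside
- coasters: stack of five round cork coasters, 96 mm across, 28 mm high; loose, bystander. Origin: centre of its underside
There are look-alikes about, which are no part of the job. What is shaped like the magnifier but red is not meant.

How it is judged (in metres and radians):
On the way, in this order (a step that is already met when the one before it is completed fails the run):
1. the bell's plunger is pushed all the way down (value of joint bell_plunger above 0.0052 m), for 0.05 s.
2. the plunger has sprung back up and the magnifier is held up, clear of the tray's rim (value of joint bell_plunger below 0.001 m and height (world z) of magnifier above 0.035 m and contact force between magnifier and the fingers above 1 N), for 0.2 s.
At the end, for the whole second after the job is handed in: Magnifier held still by the handle (TCP over 60 mm from lens centre), touching nothing else; lens centre within 15 mm along, 12 mm across of the number keys' centre, underside 8-35 mm above them, level to 0.15 rad, long side within 0.18 rad of the remote's, either way round; bell plunger up (x of magnifier in the frame of number_pad between -0.015 and 0.015 m and y of magnifier in the frame of number_pad between -0.012 and 0.012 m and z of magnifier in the frame of number_pad between 0.008 and 0.035 m and angle between the x axis of magnifier and the x axis of tv_remote, either way round below 0.18 rad and angle between magnifier's own z axis and vertical below 0.15 rad and linear speed of magnifier below 0.02 m/s and angular speed of magnifier below 0.2 rad/s and contact force between magnifier and the fingers above 1 N and x of the grasp point in the frame of magnifier below -0.06 m and contact force between magnifier and tv_remote below 0.05 N and contact force between magnifier and desk_bell below 0.05 N and contact force between magnifier and tray below 0.05 N and contact force between magnifier and candy_jar below 0.05 N and contact force between magnifier and key_holder below 0.05 N and contact force between magnifier and ac_remote below 0.05 N and contact force between magnifier and pot_plant below 0.05 N and contact force between magnifier and coasters below 0.05 N and value of joint bell_plunger below 0.001 m); the arm keeps its last pose, push and grip.
It fails at once if the TV remote is touched by the robot or the magnifier, or shifted (contact force between tv_remote and magnifier above 0.3 N or contact force between tv_remote and the arm above 0.3 N or contact force between tv_remote and the fingers above 0.3 N or distance of tv_remote from where it was at the start of the episode above 0.01 m).
It fails at once if the bell is pushed out of its place (20 mm) or tipped over (distance of desk_bell from where it was at the start of the episode above 0.02 m or angle between desk_bell's own z axis and vertical above 0.3 rad).
It fails at once if the magnifier strikes a bystander or the bell (contact force between magnifier and desk_bell above 1 N or contact force between magnifier and candy_jar above 1 N or contact force between magnifier and key_holder above 1 N or contact force between magnifier and ac_remote above 1 N or contact force between magnifier and pot_plant above 1 N or contact force between magnifier and coasters above 1 N).
It fails at once if a bystander (jar, key holder, air-conditioner remote, plant, coasters) is shifted by more than 20 mm or tipped over (distance of any of candy_jar, key_holder, ac_remote, pot_plant, coasters from where it was at the start of the episode above 0.02 m or angle between any of candy_jar, key_holder, ac_remote, pot_plant, coasters's own z axis and vertical above 0.3 rad).
It also fails if it takes over 61 s, if anything falls off the work surface, if the arm or the gripper's body presses on something with over 40 N, if the wrist force passes 120 N, or if a joint passes its speed limit or range.

## Working session

There is one attempt and no reset: what is moved stays moved. The work goes in short steps, Python scripts to look and compute and a tool call to move; the robot and the scene stay as the last step left them, time stands still between calls to the robot, and variables do not carry over. Pictures are saved under pics/ and viewed, at most 10 in all, crops included, and the job is handed in when it is done.

Besides the shell and the picture viewer there is one more tool, called after ">>>" as name(argument=value, ...), one argument or row to a line, values as JSON. apply_moves: Moves the arm, as the interface text tells. Its arguments: {"type":"object","properties":{"deltas":{"type":"array"}},"required":["deltas"]}

```bash
mkdir -p pics; ls
python3 - <<'E'
from plant import ctrl
import cv2,numpy as np
o=ctrl.get_obs();print({k:np.round(v,3).tolist() for k,v in o.items()})
for n in("top","side"):
    cv2.imwrite(f"pics/{n}0.png",ctrl.snapshot(n)[...,::-1]);p=ctrl.camera_params(n)
    print(n,{k:np.round(v,4).tolist() for k,v in p.items()})
E
```

```text
pics
{'clock': 0.0, 'joint_pos': [92.71, 20.591, 0.635, -0.02, -70.135, -16.508], 'qvel': [0.045, 0.033, -0.035, -0.006, 0.043, -0.074], 'tau': [0.001, -58.272, 29.306, 6.998, 0.007, -0.0], 'tool_pos': [0.161, 0.655, 0.244], 'orientation': [179.907, -0.008, -13.805], 'force': [0.492, -0.737, -0.065], 'moment': [0.033, 0.006, -0.016], 'gripper_force': 0.0, 'opening': 0.088}
top {'fx': 513.0202, 'fy': 513.0202, 'cx': 328.0022, 'cy': 190.5482, 'cam_to_world': [[0.0272, 0.9946, -0.1005, 0.3771], [-0.9994, 0.029, 0.0167, 0.0039], [0.0195, 0.0999, 0.9948, 1.19], [0.0, 0.0, 0.0, 1.0]]}
side {'fx': 399.4797, 'fy': 399.4797, 'cx': 311.8124, 'cy': 195.0737, 'cam_to_world': [[-0.8419, 0.4171, -0.3423, 0.1291], [-0.5394, -0.6305, 0.5582, 0.6536], [0.017, 0.6546, 0.7558, 0.9214], [0.0, 0.0, 0.0, 1.0]]}
```

View pics/top0.png

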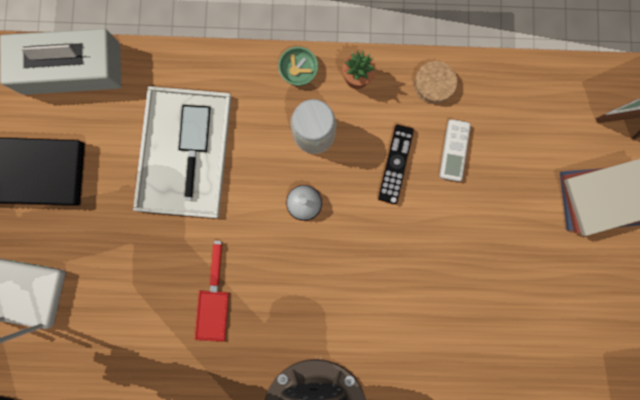

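View pics/side0.png

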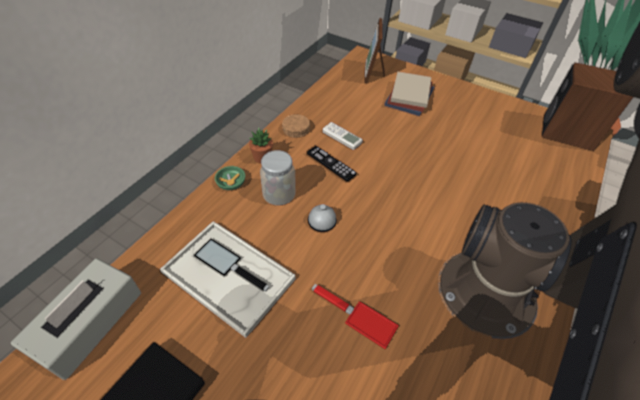

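The top view shows the black-framed magnifier in the tray (lens about (195,128), handle about (190,175)), and the red look-alike at (212,290), which is not meant. The bell is at (304,203) with the jar at (313,125). The slim black remote, with number keys at its lower end, is at (396,164) and is the TV remote. The white one with a window at (455,150) is the AC remote.

```bash
cat > h.py <<'E'
import cv2,numpy as np
from plant import ctrl
P={n:ctrl.camera_params(n) for n in("top","side")}
def ray(n,u,v):
    p=P[n];T=np.array(p["cam_to_world"])
    d=T[:3,:3]@np.array([(u-p["cx"])/p["fx"],-(v-p["cy"])/p["fy"],-1]);return T[:3,3],d
def onz(n,uv,z):
    o,d=ray(n,*uv);return o+d*(z-o[2])/d[2]
def tri(a,b):
    A=[];B=[]
    for n,uv in(("top",a),("side",b)):
        o,d=ray(n,*uv);d=d/np.linalg.norm(d);M=np.eye(3)-np.outer(d,d);A.append(M);B.append(M@o)
    return np.linalg.lstsq(np.vstack(A),np.hstack(B),rcond=None)[0]
def blobs(im,mask,roi,amin=30):
    x0,y0,x1,y1=roi;m=np.zeros(mask.shape,np.uint8);m[y0:y1,x0:x1]=mask[y0:y1,x0:x1]
    cs,_=cv2.findContours(m,cv2.RETR_EXTERNAL,cv2.CHAIN_APPROX_NONE)
    return sorted([c for c in cs if cv2.contourArea(c)>amin],key=cv2.contourArea)[::-1]
E
python3 - <<'E'
from h import *
np.set_printoptions(precision=4,suppress=True)
t=cv2.imread("pics/top0.png");s=cv2.imread("pics/side0.png")
def rect(n,im,roi,thr,z,fill=None):
    m=((im.max(2)<thr)*255).astype(np.uint8)
    for c in blobs(im,m,roi)[:3]:
        w=np.array([onz(n,p[0],z)[:2] for p in c],np.float32)*1000
        r=cv2.minAreaRect(w);print(n,"px",cv2.minAreaRect(c)[0],"world mm",np.round(cv2.boxPoints(r),1).tolist(),"c",np.round(r[0],1),np.round(r[1],1),round(r[2],1))
print("remote");rect("top",t,(370,115,420,212),70,.019);rect("side",s,(300,140,362,185),70,.019)
print("mag");rect("top",t,(172,98,216,205),70,.016);rect("side",s,(190,232,275,296),70,.016)
up=lambda im,x0,y0,x1,y1,k:cv2.resize(im[y0:y1,x0:x1],None,fx=k,fy=k,interpolation=cv2.INTER_CUBIC)
a=up(t,140,85,240,220,4);b=up(t,370,115,430,213,4);c=up(t,280,180,330,226,4)
d=up(s,295,195,350,240,4)
H=548;pad=lambda i:cv2.copyMakeBorder(i,0,H-i.shape[0],0,0,cv2.BORDER_CONSTANT)
col=np.vstack([c[:,:110*2-20],d[:,:200]])
a,b,col=[pad(i) for i in(a,b,col)]
cv2.imwrite("pics/crop.png",np.hstack([a,b[:, :240],col[:, :160]])[:600,:800])
E
```

```text
remote
top px (399.0926818847656, 149.5983123779297) world mm [[535.7000122070312, -187.3000030517578], [646.7999877929688, -211.3000030517578], [655.9000244140625, -169.0], [544.7999877929688, -145.0]] c [ 595.8 -178.1] [ 43.2 113.7] 77.8
top px (385.3500061035156, 196.9499969482422) world mm [[471.0, -160.5], [488.6000061035156, -165.8000030517578], [497.79998779296875, -135.3000030517578], [480.29998779296875, -130.0]] c [ 484.4 -147.9] [31.9 18.3] 73.1
side px (330.92950439453125, 163.10067749023438) world mm [[465.70001220703125, -166.5], [647.2000122070312, -207.3000030517578], [658.2999877929688, -157.8000030517578], [476.8999938964844, -116.9000015258789]] c [ 562.  -162.1] [ 50.8 186. ] 77.3
mag
top px (189.8558807373047, 176.37351989746094) world mm [[473.70001220703125, 294.8999938964844], [564.2999877929688, 292.79998779296875], [564.5999755859375, 309.1000061035156], [474.1000061035156, 311.1000061035156]] c [519.2 302. ] [16.3 90.6] 88.7
side px (250.24615478515625, 277.1673889160156) world mm [[474.8999938964844, 295.3999938964844], [565.7999877929688, 291.8999938964844], [566.5999755859375, 311.20001220703125], [475.6000061035156, 314.70001220703125]] c [520.7 303.3] [19.3 91. ] 87.8
```

View pics/crop.png

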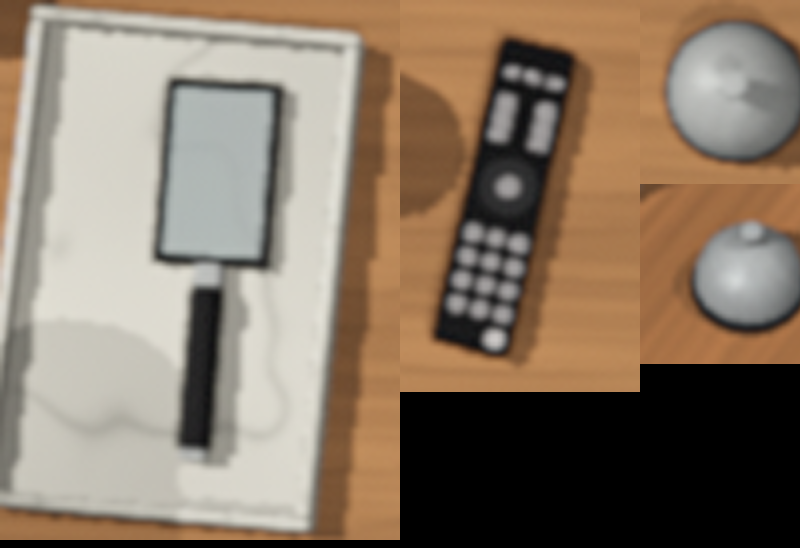

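The crop shows the black-framed magnifier with its black handle, the TV remote with its 4x3 keys, and the bell knob. In full-image pixels, the frame centre is about (194.5,128), the key block about (391.8,183) and the knob about (303.6,200.3) in top and (322.8,206.3) in side.

Run:
```python
from h import *
np.set_printoptions(precision=4,suppress=True)
t=cv2.imread("pics/top0.png");s=cv2.imread("pics/side0.png")
print("knob tri",tri((303.6,200.3),(322.8,206.3)),"top onz",onz("top",(303.6,200.3),.0665),onz("side",(322.8,206.3),.064))
# dome outline centre in top view (blob lower than grey), jar lid
A=lambda x0,y0,l:[(x0+(x)/4-.4,y0+y/4-.4) for x,y in l]
rc=A(370,115,[(502-400,38),(575-400,56),(510-400,358),(434-400,340)])
w=np.array([onz("top",p,.019) for p in rc]);print("remote c",w.mean(0),np.linalg.norm(w[0]-w[3]),np.linalg.norm(w[0]-w[1]))
ax=(w[2]+w[3]-w[0]-w[1])/2;print("remote axis deg",np.degrees(np.arctan2(ax[1],ax[0])),"pad from body",w.mean(0)+.048*ax/np.linalg.norm(ax))
k=np.array([onz("top",p,.021) for p in A(370,115,[(73,233),(119,243),(103,314),(56,303)])]);print("keys c",k.mean(0),np.linalg.norm(k[0]-k[3]),np.linalg.norm(k[0]-k[1]))
f=np.array([onz("top",p,.016) for p in A(140,85,[(170,79),(283,88),(268,268),(155,259)])]);print("frame c",f.mean(0),np.linalg.norm(f[0]-f[3]),np.linalg.norm(f[0]-f[1]))
# white number keys by mask, both views
m=((t.min(2)>75)*255).astype(np.uint8);r=np.zeros_like(m)
h=np.array([[onz("top",p,.022) for p in A(140,85,[(207,285),(194,449)])]]).reshape(2,3);print("handle ends",h)
d=f.mean(0)-h[1];print("mag axis deg",np.degrees(np.arctan2(d[1],d[0])));e=(f[0]+f[1]-f[2]-f[3]);print(np.degrees(np.arctan2(e[1],e[0])))
o=ctrl.get_obs();print(o["tool_pos"],o["orientation"])
for n,u,z in(("jar",(313,118),.141),("key",(299,66),.02),("plant",(357,68),.08),("tray BL",(135,212),.02),("tray BR",(218,217),.02),("tray TR",(230,94),.02),("tray TL",(149,88),.02)):print(n,onz("top",u,z))
```

```text
knob tri [0.4685 0.0384 0.0648] top onz [0.4675 0.038  0.0665] [0.4698 0.0382 0.064 ]
remote c [ 0.5621 -0.1712  0.019 ] 0.18140947819431055 0.04378195491849931
remote axis deg 168.51592198764072 pad from body [ 0.5151 -0.1617  0.019 ]
keys c [ 0.5171 -0.1613  0.021 ] 0.041818169207416364 0.027105095705274196
frame c [0.6325 0.2977 0.016 ] 0.10625028842502085 0.06575445383497916
handle ends [[0.5658 0.2996 0.022 ]
 [0.4714 0.3019 0.022 ]]
mag axis deg -1.4871913169749464
-1.6205705204433516
[0.1609 0.6552 0.2445] [179.9173  -0.007  -13.8017]
jar [0.634  0.0217 0.141 ]
key [0.787  0.0603 0.02  ]
plant [ 0.7658 -0.0719  0.08  ]
tray BL [0.4337 0.4202 0.02  ]
tray BR [0.4276 0.2324 0.02  ]
tray TR [0.7144 0.2185 0.02  ]
tray TL [0.7225 0.4065 0.02  ]
```

>>> apply_moves(
  deltas=[
    {"fingers": 0,"delta_pos": [32,38,-5],"angular": [0,0,-1]},
    {"fingers": 0,"delta_pos": [64,76,-5],"angular": [0,0,-2]},
    {"fingers": 0,"delta_pos": [96,114,0],"angular": [0,0,-4]},
    {"fingers": 0,"delta_pos": [128,152,0],"angular": [0,0,-5]},
    {"fingers": 0,"delta_pos": [160,190,0],"angular": [0,0,-6]},
    {"fingers": 0,"delta_pos": [192,228,0],"angular": [0,0,-8]},
    {"fingers": 0,"delta_pos": [224,266,0],"angular": [0,0,-9]},
    {"fingers": 0,"delta_pos": [256,304,0],"angular": [0,0,-10]},
    {"fingers": 0,"delta_pos": [288,342,0],"angular": [0,0,-11]},
    {"fingers": 0,"delta_pos": [320,380,10],"angular": [0,0,-12.3]},
  ],
)

```text
clock: 1.1
tool_pos: [0.3816, 0.2093, 0.2366]
orientation: [-179.9, -0.1, -1.4]
force: [0.7, 0.7, 0.5]
opening: 0.0134
gripper_force: 0.0
```

>>> apply_moves(
  deltas=[
    {"fingers": 0,"delta_pos": [22,40,10],"angular": [0,0,0]},
    {"fingers": 0,"delta_pos": [44,80,30],"angular": [0,0,0]},
    {"fingers": 0,"delta_pos": [66,120,60],"angular": [0,0,0]},
    {"fingers": 0,"delta_pos": [82,155,90],"angular": [0,0,0]},
    {"fingers": 0,"delta_pos": [91,169,110],"angular": [0,0,0]},
    {"fingers": 0,"delta_pos": [91,169,120],"angular": [0,0,0]},
    {"fingers": 0,"delta_pos": [91,169,120],"angular": [0,0,0]},
    {"fingers": 0,"delta_pos": [91,169,120],"angular": [0,0,0]},
  ],
)

```text
clock: 1.9
tool_pos: [0.4675, 0.04, 0.116]
orientation: [180.0, -0.0, -1.5]
force: [-0.7, -0.6, 0.1]
opening: 0.0003
gripper_force: 0.0
```

Run:
```python
from h import *
s=ctrl.snapshot("side")[...,::-1];t=ctrl.snapshot("top")[...,::-1]
cv2.imwrite("pics/s1.png",s);cv2.imwrite("pics/t1.png",t)
up=lambda im,x0,y0:cv2.resize(im[y0:y0+130,x0:x0+130],None,fx=3,fy=3,interpolation=cv2.INTER_CUBIC)
cv2.imwrite("pics/b1.png",np.hstack([up(s,260,130),up(t,240,140)]))
```

```text
(no output)
```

View pics/b1.png

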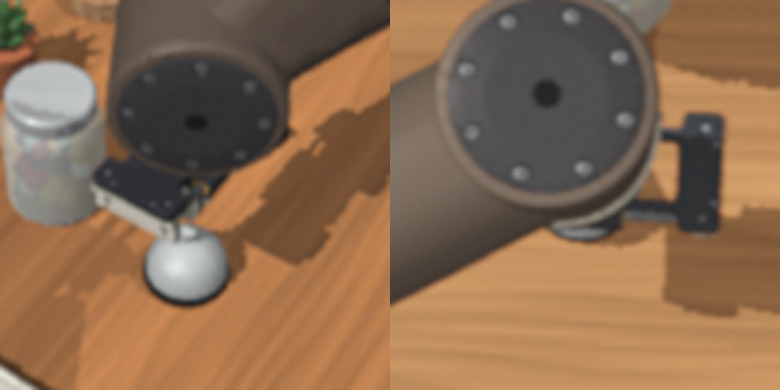

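The tool tip sits just above the bell knob, and the knob is just visible under the finger at crop (190,232). Next I press down in small steps.

>>> apply_moves(
  deltas=[
    {"fingers": 0,"delta_pos": [1,1,15],"angular": [0,0,0]},
    {"fingers": 0,"delta_pos": [1,1,25],"angular": [0,0,0]},
    {"fingers": 0,"delta_pos": [1,1,29],"angular": [0,0,0]},
    {"fingers": 0,"delta_pos": [1,1,32],"angular": [0,0,0]},
    {"fingers": 0,"delta_pos": [1,1,34],"angular": [0,0,0]},
    {"fingers": 0,"delta_pos": [1,1,34],"angular": [0,0,0]},
  ],
)

```text
clock: 2.6
tool_pos: [0.4683, 0.0386, 0.0817]
orientation: [-180.0, -0.0, -1.5]
force: [-2.5, 1.9, 5.4]
opening: 0.0002
gripper_force: 2.1
```

>>> apply_moves(
  deltas=[
    {"fingers": 0,"delta_pos": [0,0,1],"angular": [0,0,0]},
    {"fingers": 0,"delta_pos": [0,0,2],"angular": [0,0,0]},
    {"fingers": 0,"delta_pos": [0,0,2],"angular": [0,0,0]},
  ],
)

```text
clock: 2.9
tool_pos: [0.4685, 0.0385, 0.0804]
orientation: [-180.0, -0.0, -1.5]
force: [-6.5, 3.2, 13.6]
opening: 0.0004
gripper_force: 6.8
```

>>> apply_moves(
  deltas=[
    {"fingers": 0,"delta_pos": [0,0,0.5],"angular": [0,0,0]},
    {"fingers": 0,"delta_pos": [0,0,-10],"angular": [0,0,0]},
    {"fingers": 0,"delta_pos": [0,0,-40],"angular": [0,0,0]},
    {"fingers": 0,"delta_pos": [0,0,-80],"angular": [0,0,0]},
    {"fingers": 50,"delta_pos": [12,-45,-85],"angular": [0,0,0]},
    {"fingers": 50,"delta_pos": [24,-90,-85],"angular": [0,0,0]},
    {"fingers": 50,"delta_pos": [36,-135,-80],"angular": [0,0,0]},
    {"fingers": 50,"delta_pos": [48,-180,-70],"angular": [0,0,0]},
    {"fingers": 50,"delta_pos": [58,-225,-60],"angular": [0,0,0]},
    {"fingers": 50,"delta_pos": [67,-263,-50],"angular": [0,0,0]},
  ],
)

```text
clock: 3.9
tool_pos: [0.5429, 0.3018, 0.1292]
orientation: [-180.0, -0.0, -1.5]
force: [0.8, 0.5, 0.7]
opening: 0.0429
gripper_force: 0.0
```

>>> apply_moves(
  deltas=[
    {"fingers": 50,"delta_pos": [0,0,20],"angular": [0,0,0]},
    {"fingers": 50,"delta_pos": [0,0,40],"angular": [0,0,0]},
    {"fingers": 50,"delta_pos": [0,0,50],"angular": [0,0,0]},
    {"fingers": 50,"delta_pos": [0,0,50],"angular": [0,0,0]},
  ],
)

```text
clock: 4.3
tool_pos: [0.5416, 0.2987, 0.078]
orientation: [179.9, 0.1, -1.5]
force: [0.9, -0.3, 0.7]
opening: 0.05
gripper_force: 0.0
```

Run:
```python
from h import *
s=ctrl.snapshot("side")[...,::-1];t=ctrl.snapshot("top")[...,::-1]
cv2.imwrite("pics/s2.png",s);cv2.imwrite("pics/t2.png",t)
up=lambda im,x0,y0:cv2.resize(im[y0:y0+150,x0:x0+200],None,fx=2,fy=2,interpolation=cv2.INTER_CUBIC)
cv2.imwrite("pics/b2.png",np.hstack([up(s,160,190),up(t,130,80)]))
```

```text
(no output)
```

View pics/b2.png

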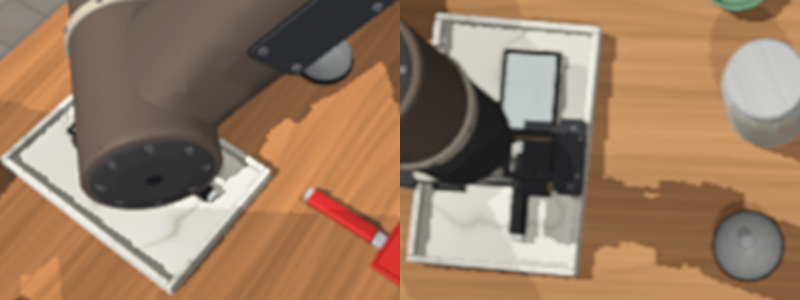

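The crop shows the gripper straddling the handle, with the magnifier where it was. The bell at crop (748,245) is in place. Descending to grip with the tips about 2 mm above the tray floor.

>>> apply_moves(
  deltas=[
    {"fingers": 50,"delta_pos": [0,0,20],"angular": [0,0,0]},
    {"fingers": 50,"delta_pos": [0,0,38],"angular": [0,0,0]},
    {"fingers": 50,"delta_pos": [0,0,46],"angular": [0,0,0]},
    {"fingers": 50,"delta_pos": [0,0,49],"angular": [0,0,0]},
    {"fingers": 50,"delta_pos": [0,0,49],"angular": [0,0,0]},
    {"fingers": 10,"delta_pos": [0,0,49],"angular": [0,0,0]},
    {"fingers": 10,"delta_pos": [0,0,49],"angular": [0,0,0]},
    {"fingers": 10,"delta_pos": [0,0,49],"angular": [0,0,0]},
    {"fingers": 10,"delta_pos": [0,0,49],"angular": [0,0,0]},
    {"fingers": 10,"delta_pos": [0,0,49],"angular": [0,0,0]},
  ],
)

```text
clock: 5.4
tool_pos: [0.5424, 0.2998, 0.0308]
orientation: [-180.0, -0.0, -1.5]
force: [0.1, 0.4, 1.3]
opening: 0.0197
gripper_force: 29.9
```

>>> apply_moves(
  deltas=[
    {"fingers": 10,"delta_pos": [0,0,0],"angular": [0,0,0]},
    {"fingers": 10,"delta_pos": [0,0,0],"angular": [0,0,0]},
  ],
)

```text
clock: 5.6
tool_pos: [0.5424, 0.2999, 0.0309]
orientation: [-180.0, -0.0, -1.5]
force: [0.2, 1.7, 3.1]
opening: 0.0196
gripper_force: 29.9
```

>>> apply_moves(
  deltas=[
    {"fingers": 10,"delta_pos": [0,0,-5],"angular": [0,0,0]},
    {"fingers": 10,"delta_pos": [0,0,-15],"angular": [0,0,0]},
    {"fingers": 10,"delta_pos": [0,0,-30],"angular": [0,0,0]},
    {"fingers": 10,"delta_pos": [0,0,-55],"angular": [0,0,0]},
    {"fingers": 10,"delta_pos": [0,0,-80],"angular": [0,0,0]},
    {"fingers": 10,"delta_pos": [0,0,-110],"angular": [0,0,0]},
    {"fingers": 10,"delta_pos": [0,0,-140],"angular": [0,0,0]},
    {"fingers": 10,"delta_pos": [0,0,-170],"angular": [0,0,0]},
    {"fingers": 10,"delta_pos": [0,0,-190],"angular": [0,0,0]},
    {"fingers": 10,"delta_pos": [0,0,-200],"angular": [0,0,0]},
  ],
)

```text
clock: 6.6
tool_pos: [0.5427, 0.2998, 0.2335]
orientation: [-179.9, -0.1, -1.5]
force: [0.3, -0.1, -0.7]
opening: 0.0196
gripper_force: 29.9
```

Run:
```python
from h import *
o=ctrl.get_obs();print(o["tool_pos"],o["orientation"],o["opening"],o["gripper_force"],o["force"])
s=ctrl.snapshot("side")[...,::-1];t=ctrl.snapshot("top")[...,::-1]
cv2.imwrite("pics/s3.png",s);cv2.imwrite("pics/t3.png",t)
up=lambda im,x0,y0:cv2.resize(im[y0:y0+200,x0:x0+200],None,fx=2,fy=2,interpolation=cv2.INTER_CUBIC)
cv2.imwrite("pics/b3.png",np.hstack([up(s,120,130),up(t,110,40)]))
```

```text
[0.54270989 0.29979684 0.23346692] [-1.79865957e+02 -1.45837237e-01 -1.49758135e+00] 0.01962502804152112 29.944205582141876 [ 0.25226905 -0.08597986 -0.69974607]
```

View pics/b3.png

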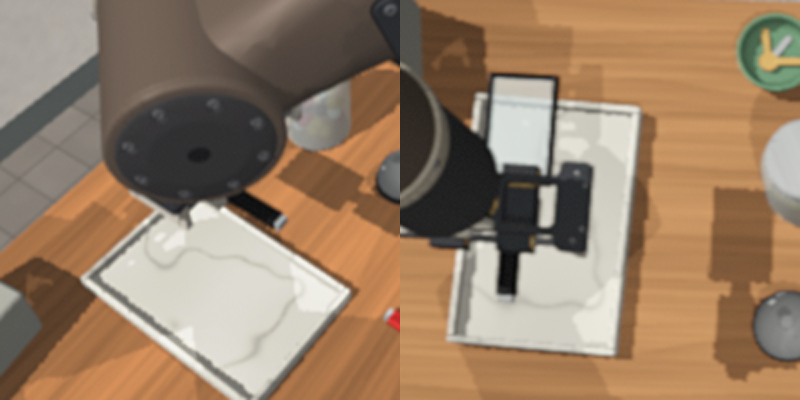

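Magnifier is lifted level-looking and the tray is empty. The lens is at top crop (522,115). Carrying it over.

>>> apply_moves(
  deltas=[
    {"fingers": 10,"delta_pos": [-4,20,0],"angular": [0,0,0]},
    {"fingers": 10,"delta_pos": [-12,55,0],"angular": [0,0,1]},
    {"fingers": 10,"delta_pos": [-21,95,0],"angular": [0,0,2]},
    {"fingers": 10,"delta_pos": [-31,135,0],"angular": [0,0,3]},
    {"fingers": 10,"delta_pos": [-40,175,0],"angular": [0,0,4]},
    {"fingers": 10,"delta_pos": [-50,215,0],"angular": [0,0,5]},
    {"fingers": 10,"delta_pos": [-59,255,0],"angular": [0,0,6]},
    {"fingers": 10,"delta_pos": [-68,295,0],"angular": [0,0,7]},
    {"fingers": 10,"delta_pos": [-78,335,0],"angular": [0,0,8]},
    {"fingers": 10,"delta_pos": [-87,375,0],"angular": [0,0,9]},
  ],
)

```text
clock: 7.7
tool_pos: [0.4432, -0.075, 0.2292]
orientation: [180.0, 0.1, -10.5]
force: [0.3, -0.0, -1.5]
opening: 0.0196
gripper_force: 29.9
```

>>> apply_moves(
  deltas=[
    {"fingers": 10,"delta_pos": [-9,35,0],"angular": [0,0,0.8]},
    {"fingers": 10,"delta_pos": [-14,55,0],"angular": [0,0,1.5]},
    {"fingers": 10,"delta_pos": [-18,68,15],"angular": [0,0,1.5]},
    {"fingers": 10,"delta_pos": [-18,68,40],"angular": [0,0,1.5]},
    {"fingers": 10,"delta_pos": [-18,68,70],"angular": [0,0,1.5]},
    {"fingers": 10,"delta_pos": [-18,68,95],"angular": [0,0,1.5]},
    {"fingers": 10,"delta_pos": [-18,68,110],"angular": [0,0,1.5]},
    {"fingers": 10,"delta_pos": [-18,68,110],"angular": [0,0,1.5]},
  ],
)

```text
clock: 8.5
tool_pos: [0.4122, -0.1371, 0.1176]
orientation: [179.9, 0.4, -12.0]
force: [0.1, -0.7, -0.3]
opening: 0.02
gripper_force: 29.9
```

Run:
```python
from h import *
o=ctrl.get_obs();print(o["tool_pos"],o["orientation"],o["opening"],o["gripper_force"],o["force"])
s=ctrl.snapshot("side")[...,::-1];t=ctrl.snapshot("top")[...,::-1]
cv2.imwrite("pics/s4.png",s);cv2.imwrite("pics/t4.png",t)
up=lambda im,x0,y0:cv2.resize(im[y0:y0+133,x0:x0+100],None,fx=4,fy=4,interpolation=cv2.INTER_CUBIC)
cv2.imwrite("pics/b4.png",np.hstack([up(s,300,110),up(t,350,110)]))
```

```text
[ 0.412157   -0.13710137  0.11757642] [179.90270272   0.3741914  -12.04986478] 0.01999056352047728 29.944041073322296 [ 0.05730849 -0.65004303 -0.25645952]
```

View pics/b4.png

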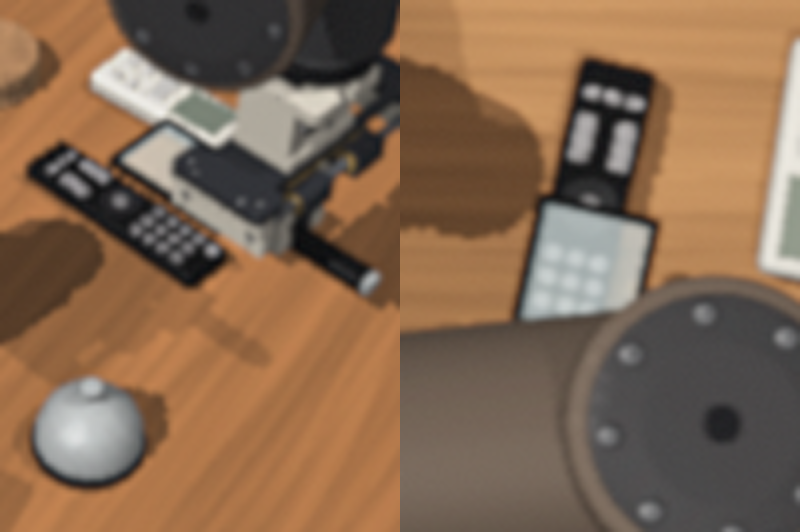

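Run:
```python
from h import *
np.set_printoptions(precision=4,suppress=True)
q=lambda x0,y0,x,y:(x0+x/4-.4,y0+y/4-.4)
tl,tr=q(350,110,141,197),q(350,110,258,219);sl,sr=q(300,110,112,160),q(300,110,168,123)
a,b=tri(tl,sl),tri(tr,sr);print("tri corners",a,b,np.linalg.norm(a-b))
a,b=onz("top",tl,.1027),onz("top",tr,.1027);print("at z",a,b,np.linalg.norm(a-b))
e=b-a;yaw=np.arctan2(e[1],e[0])+np.pi/2;print(np.degrees(yaw))
for y in(yaw,np.radians(-12)):print("lens",(a+b)/2-.055*np.array([np.cos(y),np.sin(y),0]))
r=np.radians(-12.);print("pred lens",.4122+.0882,-.1371-.0186)
```

```text
tri corners [ 0.5603 -0.1351  0.0974] [ 0.5497 -0.2     0.0925] 0.06592384582081705
at z [ 0.5589 -0.1346  0.1027] [ 0.5489 -0.1978  0.1027] 0.06395158633707608
-9.027757382327172
lens [ 0.4996 -0.1576  0.1027]
lens [ 0.5001 -0.1548  0.1027]
pred lens 0.5004 -0.1557
```

>>> apply_moves(
  deltas=[
    {"fingers": 10,"delta_pos": [6,1,5],"angular": [0,0,0]},
    {"fingers": 10,"delta_pos": [13,2,15],"angular": [0,0,0]},
    {"fingers": 10,"delta_pos": [16,2,25],"angular": [0,0,0]},
    {"fingers": 10,"delta_pos": [16,2,35],"angular": [0,0,0]},
    {"fingers": 10,"delta_pos": [16,2,42],"angular": [0,0,0]},
    {"fingers": 10,"delta_pos": [16,2,47],"angular": [0,0,0]},
    {"fingers": 10,"delta_pos": [16,2,49],"angular": [0,0,0]},
    {"fingers": 10,"delta_pos": [16,2,49],"angular": [0,0,0]},
    {"fingers": 10,"delta_pos": [16,2,49],"angular": [0,0,0]},
    {"fingers": 10,"delta_pos": [16,2,49],"angular": [0,0,0]},
  ],
)

```text
clock: 9.6
tool_pos: [0.4309, -0.1419, 0.0719]
orientation: [-180.0, -0.0, -12.0]
force: [0.1, -0.8, -0.9]
opening: 0.0197
gripper_force: 29.9
```

Run:
```python
from h import *
o=ctrl.get_obs();print(o["tool_pos"],o["orientation"],o["opening"],o["gripper_force"],o["force"])
s=ctrl.snapshot("side")[...,::-1];t=ctrl.snapshot("top")[...,::-1]
cv2.imwrite("pics/s5.png",s);cv2.imwrite("pics/t5.png",t)
up=lambda im,x0,y0:cv2.resize(im[y0:y0+100,x0:x0+66],None,fx=6,fy=6,interpolation=cv2.INTER_CUBIC)
cv2.imwrite("pics/b5.png",np.hstack([up(s,312,125),up(t,365,120)]))
```

```text
[ 0.4308823  -0.1418601   0.07188316] [-1.79986318e+02 -4.78117715e-02 -1.19896565e+01] 0.01970751784703512 29.94412511587143 [ 0.08148492 -0.81576598 -0.90043556]
```

View pics/b5.png

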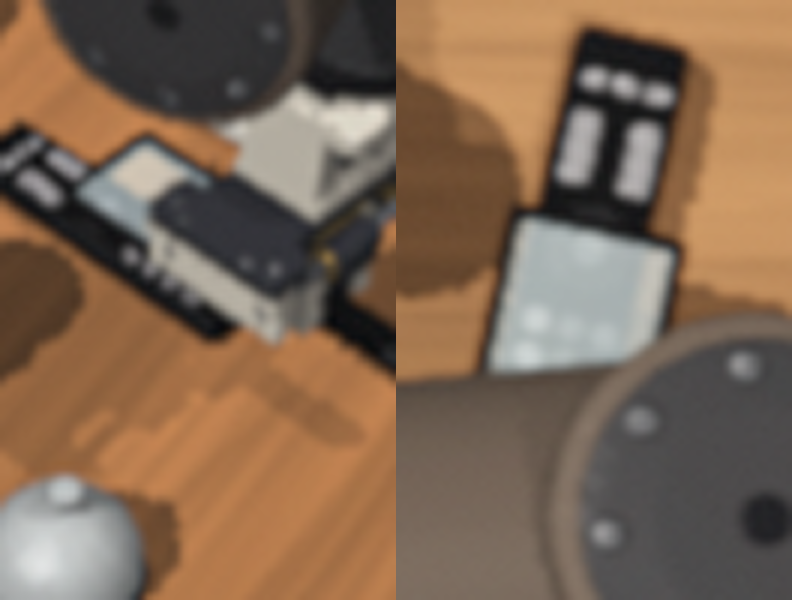

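Run:
```python
from h import *
np.set_printoptions(precision=4,suppress=True)
q=lambda x0,y0,x,y:(x0+x/6-.42,y0+y/6-.42)
tl,tr=q(365,120,115,207),q(365,120,286,243);sl,sr=q(312,125,75,187),q(312,125,150,132)
a,b=tri(tl,sl),tri(tr,sr);print("tri",a,b,np.linalg.norm(a-b),"exp z",.0719-.0239+.009)
for z in(.057,.051):
    a,b=onz("top",tl,z),onz("top",tr,z);print((a+b)/2-.055*np.array([np.cos(-.2094),np.sin(-.2094),0]),np.linalg.norm(a-b))
    print(np.degrees(np.arctan2(*(b-a)[1::-1]))+90)
print("pred",.4309+.0882,-.1419-.0186)
```

```text
tri [ 0.5749 -0.1376  0.0627] [ 0.5656 -0.2021  0.0567] 0.06542570458686328 exp z 0.057
[ 0.5177 -0.1584  0.057 ] 0.0652481010566354
-10.285064003679949
[ 0.5187 -0.1594  0.051 ] 0.06559363424021071
-10.285064003679821
pred 0.5191 -0.1605
```

>>> apply_moves(
  deltas=[
    {"fingers": 10,"delta_pos": [-1,1,3],"angular": [0,0,0]},
    {"fingers": 10,"delta_pos": [-2,2,5],"angular": [0,0,0]},
    {"fingers": 10,"delta_pos": [-2,2,6],"angular": [0,0,0]},
    {"fingers": 10,"delta_pos": [-2,2,6],"angular": [0,0,0]},
    {"fingers": 10,"delta_pos": [-2,2,6],"angular": [0,0,0]},
    {"fingers": 10,"delta_pos": [-2,2,6],"angular": [0,0,0]},
    {"fingers": 10,"delta_pos": [-2,2,6],"angular": [0,0,0]},
    {"fingers": 10,"delta_pos": [-2,2,6],"angular": [0,0,0]},
  ],
)

```text
clock: 10.5
tool_pos: [0.4283, -0.1434, 0.0655]
orientation: [-180.0, -0.0, -12.0]
force: [1.4, 0.0, -0.9]
opening: 0.0196
gripper_force: 29.9
```

```bash
python3 -c "
from plant import ctrl
o=ctrl.get_obs();print(o['qvel'],o['gripper_force']);print(ctrl.close_job())"
```

```text
[ 0.00720901 -0.04048817  0.06300702 -0.00579345 -0.03790793  0.01308   ] 29.943984746932983
the job is handed in; nothing more can be done
None
```

The job is handed in, with no verdict shown: I rang the bell (full plunger travel, knob seen back up), and by my measurements the magnifier is held level and squared up about 2 cm above the centre of the TV remote's number keys.

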